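# Shut the retaining bar of the loaded test-set dock

## Robot

A 6-joint arm with a two-finger parallel gripper is mounted at the origin on the work surface. World frame = base frame: x ahead of the robot, y to its left, z up, the work surface at z = 0. Lengths are in mm, angles in rad, forces in N, time in s.
With the tool pointing down it reaches from about 350 to 975 mm from the base axis. Payload 7.1 kg.
Tool frame: the origin (TCP) lies at the centre of the arm's flange, where the gripper is bolted on; the fingertips stand 182 mm ahead of it and the grasp point (between the pads) lies 163 mm ahead of it; z points along the fingers, y is the line along which they close (so a half turn about z gives the same grasp; the last joint's range is limited). The gripper opens to 88 mm and grips with 3 to 60 N. Pads are 20 mm wide; open, the fingers measure 115 mm over their backs; the gripper's body (75 mm by 178 mm) begins 61 mm behind the grasp point.
Start: joints at [-1.262, 0.423, 1.63, -0, 1.089, -0.019], TCP at [201.243, -591.699, 404.675] pointing down, gripper open.
Joint ranges: [-3, 3], [-0.9, 2.11], [0.09, 2.58], [-1.31, 4.45], [0.11, 2.69], [-2.54, 2.54]. Speed limits (rad/s): [2.39, 2.39, 3.01, 3.14, 3.14, 3.14].

## Interface

Orientations are given as a rotation vector (axis times angle).
In Python, from workcell import readout, get_image, ctrl gives the robot as it stands.
- The arm moves only by the tool step_arm, never from a script. Its argument "targets" is a list that holds one entry, the list of rows, each a list of 7 numbers: the shift along the world's x, y, z as a fraction of full scale, then the turn, a rotation vector about the world's x, y, z as a fraction of full scale, then the opening, from 0 (shut) to 1 (fully open). In form: [[[dx, dy, dz, wx, wy, wz, claw], ...]]. A call has exactly 5 rows; each row shifts and turns the commanded pose from where the row before left it; what a row does not reach is not made up. Full scale, the value 1, is 0.05 m for a shift and 4 degrees for a turn. A row lasts 1/8 s, in which the tool goes at most 62.5 mm and 10.7 degrees, less where a joint would pass 70% of its speed; a pose out of reach is approached as far as the arm can. A call with a number of a shift or a turn outside -1 to 1 is refused whole. A call with a gripper value outside its range is refused whole. The fingers move at their own pace and stop on an object; the grip force is fixed at half the most. Time passes only in rows, so rows that do not move let the fingers close, or fill a call up. It gives the time, the measured TCP pose, the force, the opening and the grip force at its end, in the units of the state.
- readout.get_obs(): the state, without advancing time (a new reading comes with each control period).
- get_image(name): name is "side" or "top" or "wrist"; returns a dict with "pixels" (480x640x3 uint8, red, green, blue), "intrinsics" (3x3 intrinsics, pixels), "k1" (the pictures are not rectified: a ray, as slopes to the right and down, at radius r is drawn at 1 + k1 r^2 times it, then the intrinsics apply), "extrinsics" (4x4, takes a point from world to camera coordinates). Camera axes: x right, y down, z forward; pixel columns grow to the right and rows downward; lengths in mm; the calibration is good to about 2 mm. A picture is of the moment at which its call begins. There is no depth.
- ctrl.close_job(): hands the job in; it is judged then, once.
The state is a dict: "t": time; "qpos": joint angles; "qvel": joint speeds; "joint_torque": joint torques, N m; "ee_pos": TCP position; "orientation": TCP orientation; "ft_force": force on the tool from outside, world axes, zero at the start; "moment": the same for the moment, N m; "width": finger opening in mm; "grasp_force": force on a finger pad.
Only numpy, scipy, OpenCV 4.12 (cv2) and the standard library are available. Lean on these libraries where they do the work, as an engineer would, in place of code of your own. Each camera call takes 0.05 s, during which the arm holds its last target. There are 200 camera calls.

## Task

One of the two docks on the bench holds a test set, the other is empty. Shut the loaded dock: push its long retaining bar near the free end so that it swings on its pin across the open front of the tray until it rests against the stop post. Keep the bar flat on the bench and on its pin, do not shift the test set, and leave the empty dock's bar open as it is.

Things in the scene. Friction and masses are not known exactly. Their poses are not given: they have to be found in the camera images.
- dock: Loaded dock, fixed: grey tray 220x160, walls 26 high, open front; before it a steel pin (dia 12, 34 tall) and a stop post (dia 16, 40 tall). Origin: bench, pin axis. x: pin towards post; y: into the tray, away from the robot; z up. Post axis x 215, y 23.5; tray x 0..220, y 36..196 mm. The shut bar lies along x, touching the post. A like dock, empty, stands to one side.
- bar: Loaded dock's loose aluminium bar, 250 long, 30 wide, 20 tall (mm), 0.2-0.4 kg, flat on the bench, 14 mm hole over the dock's pin. Origin: hole centre, underside. x along the bar to its free end at 232 mm; z up. Starts open 24-37 degrees: free end out from the tray, towards the robot (dock -y). Held by plain friction only; stays where left.
- test_set: Test set in the loaded tray: loose flat grey instrument 190x120x46 mm with dark display and black knob (57 mm to its top), 0.9 kg. Origin: centre of its underside, on the tray floor 6 mm above the bench; x along its length, z up. About 30 mm clear of the shut bar.
- other_bar_tip (a point): Middle of the free end of the empty dock's bar (an identical bar, also open), 10 mm above the bench; x along that bar, away from its pin, which is 232 mm behind this point; z up. To be left as it is.

How it is judged (in metres and radians):
At the end, for the whole second after the job is handed in: The loaded dock's bar lies flat, released and at rest, its hole within 10 mm of the pin's axis, within 0.1 rad of shut (free end within about 20 mm of the stop post); the test set has moved less than 15 mm and the free end of the empty dock's bar less than 20 mm (angle between the x axis of bar and the x axis of dock, either way round below 0.1 rad and horizontal distance between bar and dock below 0.01 m and height (world z) of bar below 0.01 m and angle between bar's own z axis and vertical below 0.1 rad and linear speed of bar below 0.02 m/s and angular speed of bar below 0.1 rad/s and distance of test_set from where it was at the start of the episode below 0.015 m and distance of other_bar_tip from where it was at the start of the episode below 0.02 m); the robot touches nothing.
It fails at once if the test set is shifted more than 15 mm (distance of test_set from where it was at the start of the episode above 0.015 m).
It fails at once if the empty dock's bar is moved more than 20 mm at its free end (distance of other_bar_tip from where it was at the start of the episode above 0.02 m).
It fails at once if the bar is lifted off the bench (height (world z) of bar above 0.02 m or angle between bar's own z axis and vertical above 0.25 rad).
It also fails if it takes over 32 s, if anything falls off the work surface, if the arm or the gripper's body presses on something with over 40 N, if the wrist force passes 120 N, or if a joint passes its speed limit or range.

## Working session

There is one attempt and no reset: what is moved stays moved. The work goes in short steps, Python scripts to look and compute and a tool call to move; the robot and the scene stay as the last step left them, time stands still between calls to the robot, and variables do not carry over. Pictures are saved under pics/ and viewed, at most 10 in all, crops included, and the job is handed in when it is done.

Besides the shell and the picture viewer there is one more tool, called after "Call:" as name(argument=value, ...) on one line, values as JSON. step_arm: Moves the arm, as the interface text tells. Shift numbers are shares of 0.05 m and turn numbers shares of 4 degrees, none past 1 either way. Its arguments: {"type":"object","properties":{"targets":{"type":"array"}},"required":["targets"]}

```bash
mkdir -p pics
cat > h.py <<'E'
import numpy as np, cv2, pickle
def grab(n):
    from workcell import get_image
    d=get_image(n); pickle.dump(d,open(f'{n}.pkl','wb')); return d
def ray(d,uv):
    K=np.array(d['intrinsics'],float);T=np.array(d['extrinsics'],float)
    p=(np.array(uv,float)-K[:2,2])/[K[0,0],K[1,1]]
    q=p.copy()
    for _ in range(30): q=p/(1+d['k1']*(q@q))
    R=T[:3,:3]; return -R.T@T[:3,3], R.T@np.array([q[0],q[1],1])
def plane(d,uv,z):
    c,v=ray(d,uv); return c+v*(z-c[2])/v[2]
def tri(d1,a,d2,b):
    c1,v1=ray(d1,a);c2,v2=ray(d2,b)
    s=np.linalg.lstsq(np.c_[v1,-v2],c2-c1,rcond=None)[0]
    P,Q=c1+s[0]*v1,c2+s[1]*v2
    return (P+Q)/2,np.linalg.norm(P-Q)
def proj(d,X):
    T=np.array(d['extrinsics'],float);K=np.array(d['intrinsics'],float)
    c=T[:3,:3]@np.array(X,float)+T[:3,3];q=c[:2]/c[2];q=q*(1+d['k1']*(q@q))
    return q*[K[0,0],K[1,1]]+K[:2,2]
E
python3 - <<'E'
from h import *
from workcell import readout
for n in('top','side'):
    d=grab(n);cv2.imwrite(f'pics/{n}0.png',d['pixels'][:,:,::-1])
    print(n,np.round(ray(d,(320,240)),2))
o=readout.get_obs();print(o['t'],o['ee_pos'],o['orientation'],o['width'])
E
```

```text
top [[ 4.94510e+02  4.62000e+01  1.01426e+03]
 [ 1.50000e-01 -0.00000e+00 -9.90000e-01]]
side [[ 5.4996e+02  5.9901e+02  7.4446e+02]
 [ 5.0000e-02 -6.1000e-01 -7.9000e-01]]
0.1 [ 201.1764825  -591.48439406  403.97575165] [-3.09813020e+00 -5.12341913e-01  3.08702399e-04] 88.06826147589986
```

View pics/top0.png

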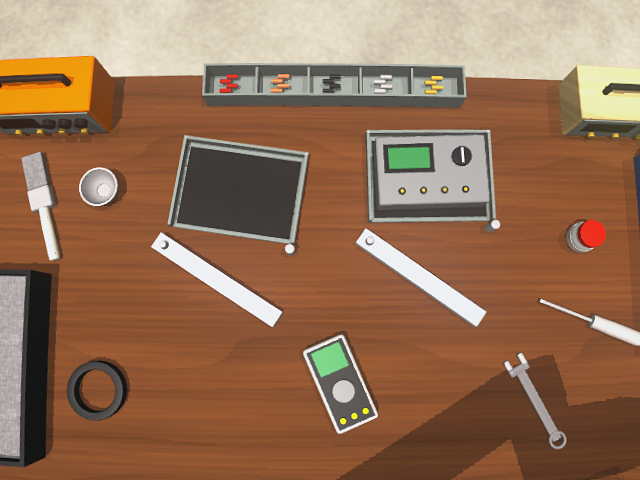

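View pics/side0.png

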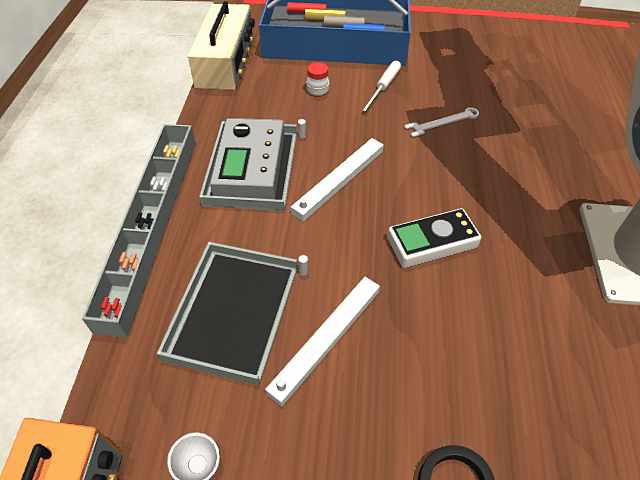

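The top view shows the loaded dock on the right: pin at about (369,240), post top (495,225), bar free end about (480,318). In the side view these are at about (303,205), (301,124) and (376,145). The empty dock's bar ends at top (277,320). Next I measure the points.

```bash
cat > m.py <<'E'
from h import *
def barbox(d,pt):
    h=cv2.cvtColor(d['pixels'],cv2.COLOR_RGB2HSV)
    m=((h[...,1]<45)&(h[...,2]>190)).astype(np.uint8)
    cs,_=cv2.findContours(m,cv2.RETR_EXTERNAL,cv2.CHAIN_APPROX_NONE)
    c=max([c for c in cs if cv2.contourArea(c)>300],key=lambda c:cv2.pointPolygonTest(c,pt,True))
    a=cv2.approxPolyDP(c,6,True)[:,0]
    return c,a,cv2.boxPoints(cv2.minAreaRect(c))
E
python3 - <<'E'
from m import *
t,s=[pickle.load(open(n+'.pkl','rb')) for n in('top','side')]
for n,d,pts in(('top',t,[(430,285),(225,285)]),('side',s,[(345,170),(330,335)])):
    for p in pts:
        c,a,b=barbox(d,p);print(n,cv2.contourArea(c),a.tolist(),b.round().tolist())
        for q in b: print('   z20',plane(d,q,20).round(1))
for nm,a,b,z in(('pin',(370,239.5),(303,203),34),('post',(495.5,224),(301.5,122),40),('freecornerA',(486.5,312.5),(383,147.5),20),('freecornerB',(477,326),(374,140),20)):
    print(nm,tri(t,a,s,b),plane(t,a,z).round(1),plane(s,b,z).round(1))
E
```

```text
top 2454.0 [[364, 230], [357, 243], [477, 325], [484, 310]] [[355.0, 242.0], [365.0, 228.0], [486.0, 312.0], [476.0, 326.0]]
   z20 [636.9 -17.4  20. ]
   z20 [662.2 -35.   20. ]
   z20 [ 518.3 -240.9   20. ]
   z20 [ 493.7 -222.6   20. ]
top 2471.0 [[159, 234], [153, 248], [272, 326], [281, 311]] [[150.0, 247.0], [160.0, 232.0], [282.0, 311.0], [272.0, 327.0]]
   z20 [627.5 333.9  20. ]
   z20 [654.  317.5  20. ]
   z20 [518.9 106.4  20. ]
   z20 [493.4 122.9  20. ]
side 1349.5 [[382, 144], [371, 138], [291, 207], [303, 214]] [[290.0, 206.0], [374.0, 135.0], [384.0, 146.0], [300.0, 217.0]]
   z20 [659.8 -33.6  20. ]
   z20 [ 510.8 -247.2   20. ]
   z20 [ 491.4 -215.9   20. ]
   z20 [640.1  -9.4  20. ]
side 2824.5 [[377, 284], [364, 277], [265, 389], [281, 401]] [[265.0, 389.0], [364.0, 273.0], [380.0, 286.0], [280.0, 402.0]]
   z20 [652.3 318.6  20. ]
   z20 [518.2 101.8  20. ]
   z20 [491.5 125.9  20. ]
   z20 [627.  336.1  20. ]
pin (array([639.30911981, -42.62153932,  21.88221992]), np.float64(3.7460127505542076)) [639.4 -41.6  34. ] [636.  -31.6  34. ]
post (array([ 665.98776959, -257.88538096,   33.97755692]), np.float64(2.3015295114269634)) [ 666.1 -256.1   40. ] [ 663.8 -250.4   40. ]
freecornerA (array([ 503.63066553, -248.31029579,  -11.41030057]), np.float64(27.832184260699183)) [ 516.7 -241.2   20. ] [ 492.4 -210.6   20. ]
freecornerB (array([ 502.85903984, -222.64236628,   27.29442036]), np.float64(17.729082922319044)) [ 494.  -224.1   20. ] [ 511.3 -231.7   20. ]
```

Call:
step_arm(targets=[[[0.55,0.85,-0.2,0,0,-1,0],[0.55,0.85,-0.2,0,0,-1,0],[0.55,0.85,-0.2,0,0,-1,0],[0.55,0.85,-0.2,0,0,-1,0],[0.55,0.85,-0.2,0,0,-1,0]]])

```text
t: 0.72
ee_pos: [339.3, -377.7, 354.2]
orientation: [-3.141, 0.038, 0.0]
ft_force: [-0.0, -0.7, 0.4]
width: 41.3
grasp_force: 0.0
```

Call:
step_arm(targets=[[[0.5,0.85,-0.2,0,0,-1,0],[0.5,0.85,-0.2,0,0,-1,0],[0.5,0.85,-0.2,0,0,-1,0],[0.5,0.85,-0.2,0,0,-1,0],[0.5,0.85,-0.2,0,0,-1,0]]])

```text
t: 1.35
ee_pos: [464.3, -165.2, 304.3]
orientation: [-3.087, 0.582, 0.0]
ft_force: [0.2, -1.4, 0.0]
width: 0.7
grasp_force: 0.0
```

Call:
step_arm(targets=[[[0,0,0,0,0,-1,0],[0,0,0,0,0,-1,0],[0,0,0,0,0,-1,0],[0,0,0,0,0,0,0],[0,0,0,0,0,0,0]]])

```text
t: 1.98
ee_pos: [463.7, -166.7, 304.6]
orientation: [-3.011, 0.896, 0.0]
ft_force: [-0.2, -0.1, 0.1]
width: 0.5
grasp_force: 0.0
```

Run:
```python
from m import *
from workcell import readout
from scipy.spatial.transform import Rotation as Ro
o=readout.get_obs();R=Ro.from_rotvec(o['orientation']).as_matrix()
print(o['t'],o['ee_pos'].round(1) if hasattr(o['ee_pos'],'round') else o['ee_pos'],o['width'],o['ft_force'],'tool y ang',np.degrees(np.arctan2(R[1,1],R[0,1])),R[:,2])
t,s=[pickle.load(open(n+'.pkl','rb')) for n in('top','side')]
# same corner of the top face, both views
for a,b in(((485.5,311),(371.5,138)),((476.5,325.5),(382.5,145)),((364.5,229),(291,207))): print(tri(t,a,s,b))
d=grab('side');cv2.imwrite('pics/side1.png',d['pixels'][:,:,::-1])
```

```text
1.975 [ 463.7 -166.7  304.6] 0.5167867856687381 [-0.17294114 -0.13438062  0.06901762] tool y ang -123.14583640355717 [-2.09423844e-04  7.50305254e-05 -9.99999975e-01]
(array([ 517.94483564, -239.92886097,   17.97999448]), np.float64(2.8081137794726176))
(array([ 493.9779968 , -224.67325402,   14.26443971]), np.float64(1.774801048350222))
(array([659.38855026, -33.73697143,  18.14503631]), np.float64(1.036824537124352))
```

View pics/side1.png

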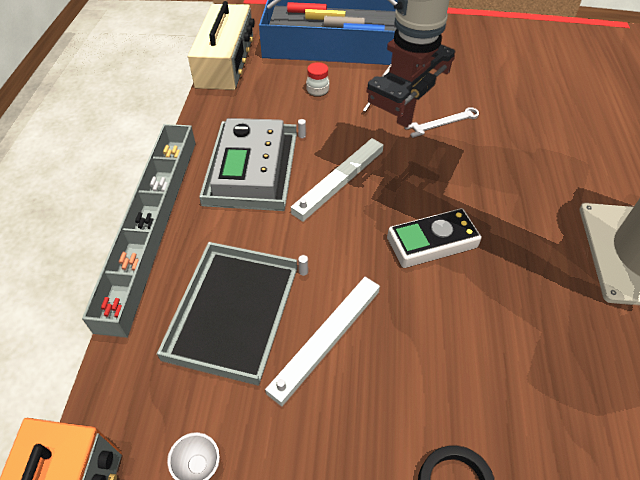

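The side view shows the shut gripper clear of the loaded bar on the robot side, above about (405,165), with the meter at (435,237) well away. The triangulated bar top of 14–18 mm agrees with the stated 20 mm. I go down next.

Call:
step_arm(targets=[[[0,0,-0.5,0,0,0,0],[0,0,-0.5,0,0,0,0],[0,0,-0.5,0,0,0,0],[0,0,-0.5,0,0,0,0],[0,0,-0.3,0,0,0,0]]])

```text
t: 2.65
ee_pos: [463.5, -166.7, 188.6]
orientation: [-3.011, 0.897, 0.002]
ft_force: [0.2, -0.4, 0.7]
width: 0.1
grasp_force: 0.0
```

Run:
```python
import numpy as np
pin=np.array([638,-38]);p0=np.array([463.7,-166.7])
prev=p0
for i,(a,off) in enumerate([(-124,25)]+[(-124+k*35/15,25) for k in range(1,16)]):
    r=np.radians(a);u=np.array([np.cos(r),np.sin(r)]);n=np.array([-u[1],u[0]])
    p=pin+200*u-off*n; print(round(a,1),p.round(1),((p-prev)/50).round(3)); prev=p
```

```text
-124 [ 505.4 -189.8] [ 0.835 -0.463]
-121.7 [ 511.7 -195.1] [ 0.126 -0.105]
-119.3 [ 518.2 -200.1] [ 0.13 -0.1 ]
-117.0 [ 524.9 -204.9] [ 0.134 -0.095]
-114.7 [ 531.8 -209.3] [ 0.138 -0.089]
-112.3 [ 538.9 -213.5] [ 0.141 -0.084]
-110.0 [ 546.1 -217.4] [ 0.145 -0.078]
-107.7 [ 553.5 -221. ] [ 0.148 -0.072]
-105.3 [ 561.  -224.3] [ 0.15  -0.066]
-103.0 [ 568.7 -227.3] [ 0.153 -0.06 ]
-100.7 [ 576.4 -229.9] [ 0.155 -0.053]
-98.3 [ 584.3 -232.3] [ 0.157 -0.047]
-96.0 [ 592.2 -234.3] [ 0.159 -0.041]
-93.7 [ 600.3 -236. ] [ 0.161 -0.034]
-91.3 [ 608.4 -237.4] [ 0.162 -0.027]
-89.0 [ 616.5 -238.4] [ 0.163 -0.021]
```

Call:
step_arm(targets=[[[0.2,-0.1,0,0,0,0,0],[0.2,-0.1,0,0,0,0,0],[0.18,-0.1,0,0,0,0,0],[0.15,-0.1,0,0,0,0,0],[0.1,-0.06,0,0,0,0,0]]])

```text
t: 3.28
ee_pos: [505.6, -190.0, 190.0]
orientation: [-3.01, 0.898, 0.0]
ft_force: [-1.5, 0.8, 1.8]
width: 0.5
grasp_force: 1.0
```

Call:
step_arm(targets=[[[0.13,-0.11,0,0,0,0.58,0],[0.13,-0.1,0,0,0,0.58,0],[0.13,-0.1,0,0,0,0.58,0],[0.14,-0.09,0,0,0,0.58,0],[0.14,-0.08,0,0,0,0.58,0]]])

```text
t: 3.9
ee_pos: [538.5, -213.8, 189.6]
orientation: [-3.086, 0.587, 0.003]
ft_force: [-2.4, 0.1, 2.1]
width: 0.3
grasp_force: 1.1
```

Run:
```python
from h import *
d=grab('top');cv2.imwrite('pics/top2.png',d['pixels'][:,:,::-1])
```

```text
(no output)
```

View pics/top2.png

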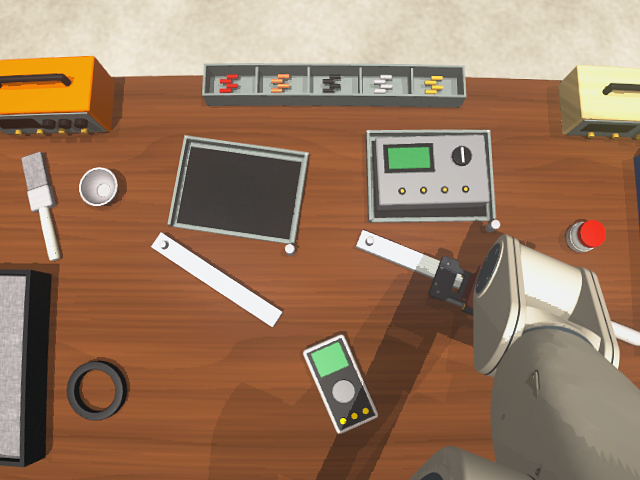

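The bar is swinging on its pin at (369,240) and now points along about (369,240)→(430,268). The test set and the other bar are unmoved, so I continue the arc.

Call:
step_arm(targets=[[[0.145,-0.08,0,0,0,0.58,0],[0.15,-0.07,0,0,0,0.58,0],[0.15,-0.065,0,0,0,0.58,0],[0.15,-0.06,0,0,0,0.58,0],[0.155,-0.05,0,0,0,0.58,0]]])

```text
t: 4.58
ee_pos: [576.0, -230.0, 189.6]
orientation: [-3.129, 0.273, 0.002]
ft_force: [-1.9, -0.2, 0.9]
width: 0.5
grasp_force: 0.7
```

Call:
step_arm(targets=[[[0.15,-0.045,0,0,0,0.58,0],[0.15,-0.04,0,0,0,0.58,0],[0.15,-0.035,0,0,0,0.58,0],[0.1,-0.02,0,0,0,0.5,0],[0.06,-0.01,0,0,0,0.3,0]]])

```text
t: 5.2
ee_pos: [606.8, -237.5, 189.6]
orientation: [-3.142, -0.005, 0.0]
ft_force: [-2.8, 0.2, 1.0]
width: 0.2
grasp_force: 0.7
```

Expected contact with the post is near x = 616, so I creep from here.

Call:
step_arm(targets=[[[0.04,0,0,0,0,0,0],[0.04,0,0,0,0,0,0],[0.04,0,0,0,0,0,0],[0.03,0,0,0,0,0,0],[0,0,0,0,0,0,0]]])

```text
t: 5.82
ee_pos: [614.4, -237.4, 189.7]
orientation: [3.142, 0.004, 0.001]
ft_force: [0.4, 0.6, 0.9]
width: 0.2
grasp_force: 0.0
```

Call:
step_arm(targets=[[[0.03,0,0,0,0,0,0],[0.03,0,0,0,0,0,0],[0.03,0,0,0,0,0,0],[0,0,0,0,0,0,0],[0,0,0,0,0,0,0]]])

```text
t: 6.45
ee_pos: [616.5, -237.6, 189.7]
orientation: [-3.14, -0.004, 0.011]
ft_force: [-12.8, -2.6, 10.7]
width: 0.4
grasp_force: 6.6
```

The force has risen to 13 N and the TCP has stopped short of its command: the bar is against the post. I back off, lift and check.

Call:
step_arm(targets=[[[-0.2,0,0,0,0,0,0],[-0.4,0,0,0,0,0,0],[-0.6,0,0,0,0,0,0],[-0.6,0,0.3,0,0,0,0],[-0.6,0,0.6,0,0,0,0]]])

```text
t: 7.08
ee_pos: [497.5, -237.1, 234.2]
orientation: [-3.141, -0.004, 0.002]
ft_force: [0.4, -0.1, 0.5]
width: 0.6
grasp_force: 0.0
```

Call:
step_arm(targets=[[[-0.6,-0.7,0.7,0,0,0,0],[-0.6,-0.7,0.7,0,0,0,0],[0,-0.8,0.3,0,0,0,0],[0,-0.8,0,0,0,0,0],[0,0,0,0,0,0,0]]])

```text
t: 7.7
ee_pos: [438.7, -389.7, 320.3]
orientation: [3.139, -0.0, 0.004]
ft_force: [0.8, 0.7, -0.4]
width: 0.7
grasp_force: 0.0
```

Run:
```python
from m import *
d=grab('top');cv2.imwrite('pics/top3.png',d['pixels'][:,:,::-1])
for p in((430,235),(225,285)):
    c,a,b=barbox(d,p);print(a.tolist(),b.round(1).tolist(),[plane(d,q,20).round(0).tolist() for q in b])
```

```text
[[502, 247], [500, 230], [358, 233], [359, 250]] [[357.79998779296875, 232.8000030517578], [501.79998779296875, 229.8000030517578], [502.20001220703125, 247.39999389648438], [358.20001220703125, 250.39999389648438]] [[653.0, -22.0, 20.0], [659.0, -273.0, 20.0], [629.0, -273.0, 20.0], [623.0, -23.0, 20.0]]
[[159, 234], [153, 248], [273, 325], [281, 311]] [[150.1999969482422, 246.6999969482422], [160.1999969482422, 231.5], [281.8999938964844, 311.6000061035156], [271.8999938964844, 326.79998779296875]] [[628.0, 334.0, 20.0], [654.0, 318.0, 20.0], [519.0, 106.0, 20.0], [493.0, 123.0, 20.0]]
```

View pics/top3.png

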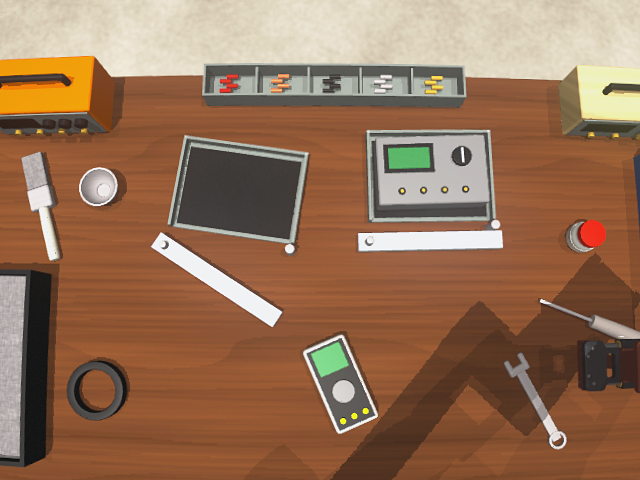

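The bar lies shut from (358,241) to (502,238) against the post at (495,225), flat on its pin. The test set and the empty dock's bar are unmoved and the gripper is clear, so I hand in.

```bash
python3 -c "
from workcell import ctrl; print(ctrl.close_job())"
```

```text
the job is handed in; nothing more can be done
None
```

The loaded dock's bar is shut against its stop post and still on its pin; the test set and the empty dock's bar look unmoved in the final top view, and the job was handed in at about 8 s (the hand-in returned no verdict).

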